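# Find the hidden release of the child-proof laundry pod box

### The arm

A 7-joint arm with a two-finger parallel gripper is mounted at the origin on the work surface. World frame = base frame: x ahead of the robot, y to its left, z up, the work surface at z = 0. Lengths are in m, angles in degrees, forces in N, time in s.
With the tool pointing down it reaches from about 0.425 to 0.875 m from the base axis. Payload 4.7 kg.
Tool frame: the origin (TCP) lies at the very end of the fingers, on their centre line; the grasp point (between the pads) lies 19 mm behind it; z points along the fingers, y is the line along which they close (so a half turn about z gives the same grasp; the last joint's range is limited). The gripper opens to 87 mm and grips with 3 to 60 N. Pads are 19 mm wide; open, the fingers measure 117 mm over their backs; the gripper's body (75 mm by 190 mm) begins 51 mm behind the grasp point.
Start: joints at [-64.223, 18.392, -4.016, 83.108, 1.295, 78.541, -3.26], TCP at [0.274, 0.589, 0.223] pointing down, gripper open.
Joint ranges: [-163.93, 163.93], [-17.29, 119.83], [-79.2, 71.16], [3.27, 140.29], [-89.18, 269.18], [5.43, 117.66], [-154.24, 154.24]. Speed limits (degrees/s): [147.25, 147.25, 180, 180, 180, 180, 180].

### API

Orientations are given as [roll, pitch, yaw] about the fixed x, y, z axes, in that order (R = Rz(yaw) Ry(pitch) Rx(roll)).
In Python, from cell import get_obs, eyes, env gives the robot as it stands.
- The arm moves only by the tool servo_tool, never from a script. Its argument "series" is a list that holds one entry, the list of rows, each a list of 7 numbers: the shift along the tool's x, y, z in units of 300 mm (1.0 is 300 mm), then the turn, a rotation vector about the tool's x, y, z in units of pi rad (1.0 is pi rad), then the opening, from 0 (shut) to 1 (fully open). In form: [[[tx, ty, tz, wx, wy, wz, gripper], ...]]. A call has 1 to 12 rows; each row is the pose to reach, as a shift and turn from the pose commanded when the call began, along the tool's axes at that moment, turning the shorter way round; what a row does not reach only later rows make up. A row lasts 1/12 s, in which the tool goes at most 41.7 mm and 7.16 degrees, less where a joint would pass 70% of its speed; a pose out of reach is approached as far as the arm can. A call with a number of a shift or a turn outside -1 to 1 is refused whole. A call with a gripper value outside its range is refused whole. The fingers move at their own pace and stop on an object; "grip_force" is the grip in N (left out, the last holds). Time passes only in rows, so rows that repeat a pose let the fingers close. It gives the time, the measured TCP pose, the force, the opening and the grip force at its end, in the units of the state.
- get_obs(): the state, without advancing time (a new reading comes with each control period).
- eyes.read_camera(name): name is "side" or "top" or "wrist"; returns a dict with "frame" (480x640x3 uint8, red, green, blue), "depth" (480x640 float32, m along the optical axis (not along the pixel's ray), 0 where there is no reading), "fx", "fy", "cx", "cy" (pixels), "origin" and "rotation" of the camera in the world; the wrist camera has in their place "mount" (4x4, takes a point from camera to tool coordinates, whose origin is the TCP and whose axes are the flange's). Camera axes: x right, y down, z forward; pixel columns grow to the right and rows downward; lengths in m; the calibration is good to about 2 mm. A picture is of the moment at which its call begins: read the wrist's pose just before it.
- env.sign_off(): hands the job in; it is judged then, once.
The state is a dict: "time_s": time; "qpos": joint angles; "joint_velocities": joint speeds; "effort": joint torques, N m; "tool_pos": TCP position; "tool_rot": TCP orientation; "force": force on the tool from outside, world axes, zero at the start; "wrist_torque": the same for the moment, N m; "grip_width": finger opening in m; "grasp_force": force on a finger pad.
Only numpy, scipy, OpenCV 4.12 (cv2) and the standard library are available. Lean on these libraries where they do the work, as an engineer would, in place of code of your own. Each camera call takes 0.05 s, during which the arm holds its last target. There are 200 camera calls.

### The job

Somewhere in the white eight-square panel on top of the dark laundry-pod box is a flush, slightly sunken round release button: feel over the squares with the fingertips until you find it, press it fully in so that the hatch pops ajar and stays ajar, then come away. Leave the bottle, the canister and the measuring cup standing where they are.

Things in the scene. Friction and masses are not known exactly. Their poses are not given: they have to be found in the camera images.
- box: Dark grey box fixed on the counter, 280 mm (x) by 340 mm (y) by 60 mm high, turned about the vertical only. Origin on its underside, straight below the centre of the white panel; x points towards the hatch, y along the panel, z up. The dark rim is level with the panel. White hatch, 90 by 150 mm with a small brass lip: x 95 to 185 mm, y -75 to 75 mm, level with the top.
- panel (a point): Centre of the flat white panel's surface, 60 mm above box's origin, axes as the box's. The panel spans x -60 to 60, y -120 to 120 mm; fine seams divide it into eight 60 mm squares, centres at x -30 or 30 and y -90, -30, 30 or 90 mm. Seven squares are solid and rigid; one, different every time, holds the button at its centre.
- release (a joint): Travel of the hidden button, m: 0 out, 0.006 fully in. Round, 42 mm across, white as the panel, in a 44 mm round hole; its face lies 2 mm below the panel when out, 8 mm when in: seen only as a thin ring and shallow dimple. Needs about 4 N to start, less further in, then snaps through and stays in. Which square has it is not told.
- hatch (a joint): angle of the hatch in rad: 0 = shut; 0.40 = popped ajar (its far edge, away from the panel, up about 35 mm). It is linked to the button: it rises as the button goes in and stays up. It hinges along its edge next to the panel and lifts away from it.
- bottle: amber bottle with black cap, 62 mm diameter, 150 mm high, standing on the counter beside the box; origin at the centre of its foot
- canister: dark square canister with a brass loop handle, 94 mm square, 129 mm high, standing on the counter on the other side of the box; origin at the centre of its foot
- cup: small grey measuring cup, 48 mm diameter, 40 mm high, standing on the box's rim beside the hatch; origin at the centre of its foot

How it is judged:
By the outcome, as a careful person would: the job done as asked, in the order asked, and still so for the second after the job is handed in, with the robot touching nothing.
It also fails if it takes over 54 s, if anything falls off the work surface, if the arm or the gripper's body presses on something with over 40 N, if the wrist force passes 120 N, or if a joint passes its speed limit or range.

## Working session

There is one attempt and no reset: what is moved stays moved. The work goes in short steps, Python scripts to look and compute and a tool call to move; the robot and the scene stay as the last step left them, time stands still between calls to the robot, and variables do not carry over. Pictures are saved under pics/ and viewed, at most 10 in all, crops included, and the job is handed in when it is done.

Besides the shell and the picture viewer there is one more tool, called after "Request:" as name(argument=value, ...), one argument or row to a line, values as JSON. servo_tool: Moves the arm, as the interface text tells. Shifts and turns lie within -1 to 1; 1 stands for 300 mm of shift or pi rad of turn. Its arguments: {"type":"object","properties":{"series":{"type":"array"},"grip_force":{"type":"number"}},"required":["series"]}

```bash
mkdir -p pics; python3 - <<'E'
from cell import get_obs, eyes
import cv2, numpy as np
o=get_obs();print({k:np.round(v,4).tolist() for k,v in o.items()})
for n in ["top","side"]:
    c=eyes.read_camera(n); np.save(f"{n}.npy",c,allow_pickle=True)
    cv2.imwrite(f"pics/{n}.png",c["frame"][:,:,::-1]); print(n,c["fx"],c["cx"],c["cy"],c["origin"],np.round(c["rotation"],3).tolist())
E
```

```text
{'time_s': 0.0, 'qpos': [-64.2225, 18.4402, -4.013, 83.1749, 1.2952, 78.5417, -3.2615], 'joint_velocities': [-0.0704, 0.0719, -0.0142, 0.0098, 0.0589, -0.0586, 0.008], 'effort': [0.0002, -49.1298, -0.4042, -31.2532, -0.0642, 0.0437, 0.0002], 'tool_pos': [0.2742, 0.5887, 0.2214], 'tool_rot': [-179.8884, 0.0068, 155.0284], 'force': [-0.4523, -0.4142, 0.0671], 'wrist_torque': [0.0173, 0.0154, -0.0231], 'grasp_force': 0.0, 'grip_width': 0.0869}
top 505.9992605730838 322.94920968874567 239.98344219842951 [0.49561073 0.02406337 1.03156549] [-171.694, -0.209, -90.414]
side 553.5925370734914 319.0649069796371 241.89631288985532 [0.54678706 0.85523899 1.03052704] [-139.432, 0.962, -175.69]
```

View pics/top.png

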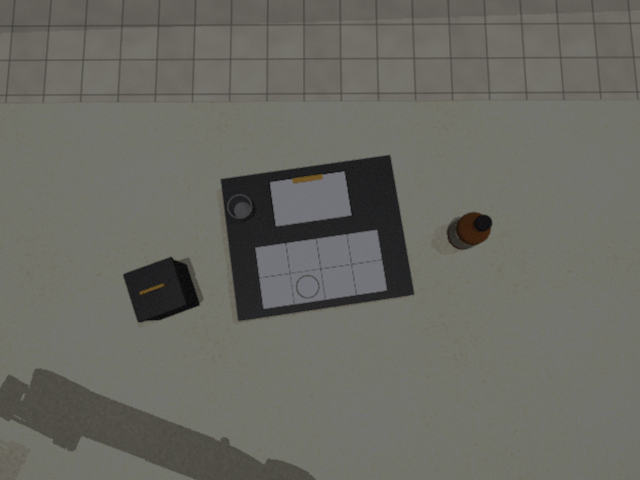

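View pics/side.png

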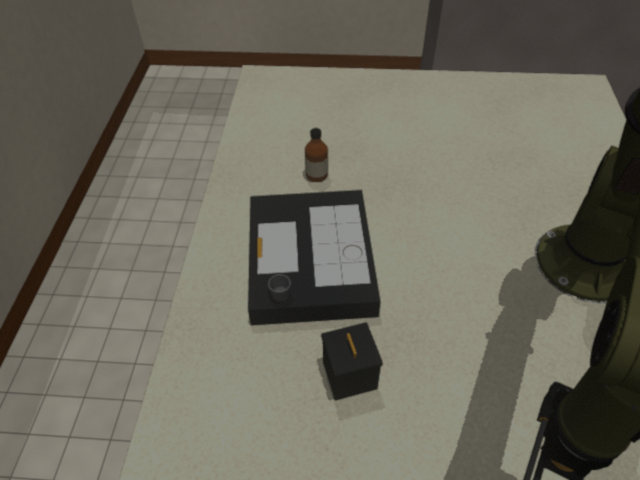

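The top view shows the panel in the middle, with a ring at about (307,287) in the near row, second square from the left. The side view shows the same ring at about (353,253). The bottle, canister and cup are all clear of the panel. Next I'll triangulate the ring and fit the panel.

```bash
cat > h.py <<'E'
import numpy as np, cv2
from scipy.spatial.transform import Rotation as R
def rays(c,uv):
    uv=np.atleast_2d(np.float64(uv)); d=np.c_[(uv[:,0]-c["cx"])/c["fx"],(uv[:,1]-c["cy"])/c["fy"],np.ones(len(uv))]
    return np.array(c["origin"]),d@R.from_euler("xyz",c["rotation"],degrees=True).as_matrix().T
def onplane(c,uv,z):
    o,d=rays(c,uv); return o+d*((z-o[2])/d[:,2])[:,None]
def two(c1,p1,c2,p2):
    o1,d1=rays(c1,p1);o2,d2=rays(c2,p2);d1=d1[0];d2=d2[0]
    s=np.linalg.lstsq(np.c_[d1,-d2],o2-o1,rcond=None)[0]
    a=o1+s[0]*d1;b=o2+s[1]*d2;return (a+b)/2,np.linalg.norm(a-b)
def panels(c):
    f=c["frame"].astype(int); m=((f.min(2)>125)&(f[:,:,2]>=f[:,:,0]+3)).astype(np.uint8)
    m=cv2.morphologyEx(m,cv2.MORPH_CLOSE,np.ones((5,5)))
    cs=cv2.findContours(m,0,2)[0]
    return [cv2.minAreaRect(k) if 0 else (cv2.approxPolyDP(cv2.convexHull(k),8,True)[:,0].tolist(),cv2.contourArea(k)) for k in cs if cv2.contourArea(k)>1200]
E
python3 - <<'E'
from h import *
C={n:np.load(n+".npy",allow_pickle=True).item() for n in("top","side")}
for n,c in C.items():
    for p,a in panels(c): print(n,a,p,np.round(onplane(c,p,.06)[:,:2],3).tolist())
print(two(C["top"],(307.5,286.5),C["side"],(353,253)))
print("depth z", [ (c["depth"][v,u]) for c,u,v in((C["top"],307,286),(C["side"],353,253))])
for n,p in (("top",(307.5,286.5)),("side",(353,253))): print(onplane(C[n],p,.06))
for n,p in (("top",(240,208)),("top",(483,222)),("top",(152,288))): print(onplane(C[n],p,.1))
E
```

```text
(array([0.54712035, 0.04996992, 0.05261509]), np.float64(0.0018032973898799713))
depth z [np.float32(0.97279906), np.float32(1.2575592)]
[[0.5476261  0.04971891 0.06      ]]
[[0.54622602 0.05614596 0.06      ]]
[[0.69329205 0.17491263 0.1       ]]
[[ 0.66361108 -0.2802537   0.1       ]]
[[0.54474853 0.33364839 0.1       ]]
```

Request:
servo_tool(
  series=[
    [[-0.1,-0.08,0,0,0,0,0],[-0.2,-0.16,0,0,0,0,0],[-0.3,-0.23,0,0,0,0,0],[-0.4,-0.31,0,0,0,0,0],[-0.5,-0.39,0,0,0,0,0],[-0.6,-0.47,0,0,0,0,0],[-0.7,-0.54,0,0,0,0,0],[-0.8,-0.62,0,0,0,0,0],[-0.8,-0.62,0,0,0,0,0]],
  ],
)

```text
time_s: 0.85
tool_pos: [0.4182, 0.3105, 0.2225]
tool_rot: [-179.8, 0.2, 154.3]
force: [0.5, -0.1, 0.3]
grip_width: 0.0353
grasp_force: 0.0
```

Request:
servo_tool(
  series=[
    [[-0.1,-0.08,0,0,0,0,0],[-0.2,-0.16,0,0,0,0,0],[-0.3,-0.23,0,0,0,0,0],[-0.4,-0.31,0,0,0,0,0],[-0.5,-0.39,0,0,0,0,0],[-0.6,-0.47,0,0,0,0,0],[-0.7,-0.55,0,0,0,0,0],[-0.78,-0.62,0,0,0,0,0],[-0.78,-0.62,0,0,0,0,0],[-0.78,-0.62,0,0,0,0,0]],
  ],
)

```text
time_s: 1.68
tool_pos: [0.5473, 0.0496, 0.2221]
tool_rot: [-179.9, -0.0, 154.7]
force: [0.0, 0.9, 0.8]
grip_width: 0.0003
grasp_force: 0.0
```

```bash
python3 - <<'E'
from h import *
from cell import get_obs, eyes
o=get_obs();c=eyes.read_camera("wrist");c["obs"]=o;np.save("w1.npy",c,allow_pickle=True)
print(o["tool_pos"],o["tool_rot"],np.round(o["qpos"]),o["grip_width"],np.round(c["mount"],3),c["fx"])
cv2.imwrite("pics/w1.png",c["frame"][:,:,::-1])
E
```

```text
[0.5473149  0.04960221 0.22214723] [-1.79949963e+02 -2.27400396e-02  1.54747063e+02] [-29.   6.  22.  98.  -2.  76.  59.] 0.0003360941062093267 [[-0.001 -0.955 -0.295  0.082]
 [ 1.    -0.001 -0.001  0.   ]
 [ 0.001 -0.295  0.955 -0.164]
 [ 0.     0.     0.     1.   ]] 345.9542980697071
```

View pics/w1.png

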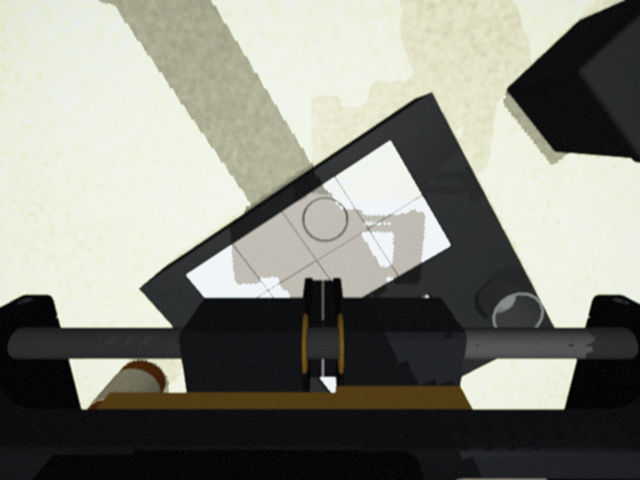

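The wrist view shows the ring at about (325,219), radius about 22 px. The closed fingertips are at about (323,280).

```bash
python3 - <<'E'
from h import *
c=np.load("w1.npy",allow_pickle=True).item();o=c["obs"]
T=np.eye(4);T[:3,:3]=R.from_euler("xyz",o["tool_rot"],degrees=True).as_matrix();T[:3,3]=o["tool_pos"]
M=T@c["mount"];c["origin"]=M[:3,3];c["rotation"]=R.from_matrix(M[:3,:3]).as_euler("xyz",degrees=True)
g=cv2.cvtColor(c["frame"],6)[180:260,285:365]
h=cv2.HoughCircles(cv2.resize(g,None,fx=4,fy=4,interpolation=2),3,1,80,param1=80,param2=25,minRadius=70,maxRadius=110)
uv=(h[0,0,:2]/4+[285,180]) if h is not None else (325,219)
print(h,uv); p=onplane(c,uv,.06)[0]; print(p,"shift in tool",T[:3,:3].T@(p-T[:3,3])/.3)
print(two(c,uv,np.load("top.npy",allow_pickle=True).item(),(307.5,286.5)))
print("edges",np.linalg.norm(onplane(c,uv+[22,0],.06)-p))
E
```

```text
[[[161.5 157.5  91.5]]] [325.375 219.375]
[0.54693941 0.05275952 0.06      ] shift in tool [0.00540739 0.00945663 0.54048492]
(array([0.54882081, 0.05084245, 0.04899191]), np.float64(0.0020563675965873207))
edges 0.021299989668891878
```

Request:
servo_tool(
  series=[
    [[0.002,0.005,0.08,0,0,0,0],[0.002,0.005,0.17,0,0,0,0],[0.002,0.005,0.26,0,0,0,0],[0.002,0.005,0.34,0,0,0,0],[0.002,0.005,0.42,0,0,0,0],[0.002,0.005,0.47,0,0,0,0],[0.002,0.005,0.5,0,0,0,0],[0.002,0.005,0.51,0,0,0,0],[0.002,0.005,0.51,0,0,0,0],[0.002,0.005,0.51,0,0,0,0]],
  ],
)

```text
time_s: 2.57
tool_pos: [0.5478, 0.0544, 0.0705]
tool_rot: [179.9, 0.1, 155.1]
force: [0.4, -0.3, -0.7]
grip_width: 0.0003
grasp_force: 0.0
```

Request:
servo_tool(
  series=[
    [[0,0,0.005,0,0,0,0],[0,0,0.01,0,0,0,0],[0,0,0.015,0,0,0,0],[0,0,0.02,0,0,0,0],[0,0,0.023,0,0,0,0],[0,0,0.026,0,0,0,0],[0,0,0.029,0,0,0,0],[0,0,0.029,0,0,0,0]],
  ],
)

```text
time_s: 3.23
tool_pos: [0.5471, 0.0535, 0.0607]
tool_rot: [-180.0, -0.0, 155.0]
force: [-0.2, 0.0, 0.8]
grip_width: 0.0003
grasp_force: 0.0
```

Request:
servo_tool(
  series=[
    [[0,0,0.003,0,0,0,0],[0,0,0.006,0,0,0,0],[0,0,0.009,0,0,0,0],[0,0,0.012,0,0,0,0],[0,0,0.012,0,0,0,0]],
  ],
)

```text
time_s: 3.65
tool_pos: [0.5472, 0.0536, 0.0574]
tool_rot: [180.0, 0.0, 155.0]
force: [-1.2, -0.4, 1.6]
grip_width: 0.0005
grasp_force: 0.9
```

Measured height is 2–3 mm below the panel and the force is still low, so this isn't a solid square. I'll press further.

Request:
servo_tool(
  series=[
    [[0,0,0.003,0,0,0,0],[0,0,0.006,0,0,0,0],[0,0,0.009,0,0,0,0],[0,0,0.012,0,0,0,0],[0,0,0.015,0,0,0,0],[0,0,0.018,0,0,0,0],[0,0,0.021,0,0,0,0],[0,0,0.021,0,0,0,0]],
  ],
)

```text
time_s: 4.32
tool_pos: [0.5472, 0.0535, 0.0524]
tool_rot: [180.0, -0.0, 155.0]
force: [-5.0, -1.2, 11.1]
grip_width: 0.0001
grasp_force: 5.5
```

Request:
servo_tool(
  series=[
    [[0,0,0.004,0,0,0,0],[0,0,0.008,0,0,0,0],[0,0,0.012,0,0,0,0],[0,0,0.012,0,0,0,0]],
  ],
)

```text
time_s: 4.65
tool_pos: [0.5473, 0.0536, 0.0521]
tool_rot: [179.9, -0.1, 155.0]
force: [-13.5, -2.0, 33.8]
grip_width: 0.0002
grasp_force: 16.8
```

```bash
python3 - <<'E'
from h import *
from cell import eyes
c=eyes.read_camera("side");cv2.imwrite("pics/s2.png",cv2.resize(c["frame"][170:350,220:420,::-1],None,fx=3,fy=3))
E
```

```text
(no output)
```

View pics/s2.png

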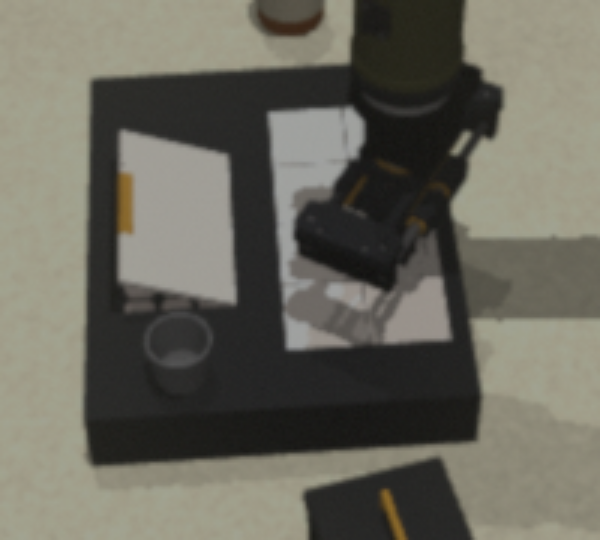

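The button has bottomed out: z has stopped at 0.052 and the force has risen. In the crop the hatch stands ajar, with its brass-lip edge at about (125,205) raised, and the cup is upright at (180,350). I'll back straight up.

Request:
servo_tool(
  series=[
    [[0,0,-0.02,0,0,0,0],[0,0,-0.05,0,0,0,0],[0,0,-0.1,0,0,0,0],[0,0,-0.18,0,0,0,0],[0,0,-0.27,0,0,0,0],[0,0,-0.36,0,0,0,0],[0,0,-0.45,0,0,0,0],[0,0,-0.5,0,0,0,0],[0,0,-0.5,0,0,0,0],[0,0,-0.5,0,0,0,0]],
  ],
)

```text
time_s: 5.53
tool_pos: [0.5476, 0.0536, 0.1979]
tool_rot: [179.9, 0.1, 155.0]
force: [-0.0, 0.6, -0.3]
grip_width: 0.0002
grasp_force: 0.0
```

```bash
python3 - <<'E'
from h import *
from cell import eyes
c=eyes.read_camera("side");cv2.imwrite("pics/s3.png",cv2.resize(c["frame"][110:410,220:420,::-1],None,fx=2,fy=2))
E
```

```text
(no output)
```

View pics/s3.png

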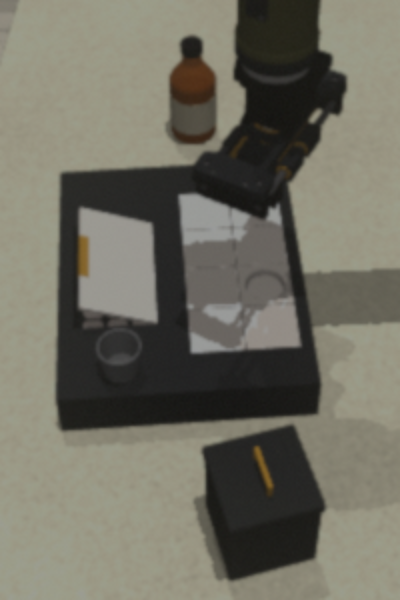

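With the arm clear, the hatch is still ajar (lip at about (83,255)) and the button is sunken at (267,287). The bottle, cup and canister stand where they were.

```bash
python3 -c "
from cell import env
print(env.sign_off())"
```

```text
the job is handed in; nothing more can be done
None
```

I pressed the release button fully in, the hatch popped ajar and stayed ajar after the arm backed off, the bottle, canister and cup are still standing in place, and the job is handed in; I found the button's ring in the camera images and felt only that square, not all eight.

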